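# Set the vent door of a drying cabinet on its stay

## Robot

A 7-joint arm with a two-finger parallel gripper is mounted at the origin on the work surface. World frame = base frame: x ahead of the robot, y to its left, z up, the work surface at z = 0. Lengths are in m, angles in rad, forces in N, time in s.
With the tool pointing down it reaches from about 0.35 to 0.9 m from the base axis. Payload 19.9 kg.
Tool frame: the origin (TCP) lies midway between the tips of the shut fingers; the grasp point (between the pads) lies 19 mm behind it; z points along the fingers, y is the direction in which the jaws open and shut (so a half turn about z gives the same grasp; the last joint's range is limited). The gripper opens to 85 mm and grips with 20 to 120 N. Pads are 22 mm wide; open, the fingers measure 114 mm over their backs; the gripper's body (76 mm by 85 mm) begins 54 mm behind the grasp point. The pads swing forward as they close: fully open they stand 13 mm farther back than shut.
Start: joints at [-1.238, 0.417, -0.01, 1.614, 0.005, 1.111, -0.053], TCP at [0.229, 0.582, 0.192] pointing down, gripper open.
Joint ranges: [-2.81, 2.81], [-0.39, 2.02], [-1.27, 1.25], [0.06, 2.57], [-1.19, 4.33], [0.19, 2], [-2.82, 2.82]. Speed limits (rad/s): [1.89, 1.89, 2.39, 2.39, 3.01, 3.01, 3.01].

## Interface

Orientations are given as a unit quaternion [w, x, y, z].
In Python, from cell import * gives the robot as it stands.
- The arm moves only by the tool jog_arm, never from a script. Its argument "deltas" is text: rows parted by semicolons, each of 4 numbers parted by spaces: the shift along the tool's x, y, z in mm, then the turn about the tool's z in units of 10 degrees (1.0 is 10 degrees). In form: x y z turn; .... A call has 1 to 20 rows; each row is the pose to reach, as a shift and turn from the pose measured when the call began, along the tool's axes at that moment; what a row does not reach only later rows make up. A row lasts 1/8 s, in which the tool goes at most 62.5 mm and 10.7 degrees, less where a joint would pass 70% of its speed; a pose out of reach is approached as far as the arm can. A call with a gripper value outside its range is refused whole. "claw" is the finger opening in mm, from 0 to 85.4, set as the call begins (left out, the last holds). The fingers move at their own pace and stop on an object; "newtons" is the grip in N (left out, the last holds). Time passes only in rows, so rows that repeat a pose let the fingers close. It gives the time, the measured TCP pose, the force and the opening at its end, in the units of the state.
- state(): the state, without advancing time (a new reading comes with each control period).
- grab_frame(name): name is "scene" or "top" or "wrist"; returns a dict with "img" (384x512x3 uint8, red, green, blue), "range_z" (384x512 float32, m along the optical axis (not along the pixel's ray), 0 where there is no reading), "camera_matrix" (3x3 intrinsics, pixels), "k1" (the pictures are not rectified: a ray, as slopes to the right and down, at radius r is drawn at 1 + k1 r^2 times it, then the intrinsics apply), "R" (3x3) and "t" (3): a world point X has camera coordinates R X + t. Camera axes: x right, y down, z forward; pixel columns grow to the right and rows downward; lengths in m; the calibration is good to about 2 mm. A picture is of the moment at which its call begins.
- close_job(): hands the job in, once; it reports no verdict.
Trained networks look in the newest picture that a camera, given by its name, has taken for a name from the list of things; names that differ only in an ending like _2 or _b are one class to them, and where a whole thing is asked for, a point or a joint stands for the part that bears it (a point fixed in the world has none). Each returns a list of dicts, best first, with "confidence" (0 to 1); they miss things now and then, are a little off and sometimes report something else, mostly with a low value. They report only what shows in the picture. A call takes as long as a camera call.
- boxes_of(camera, query): "at" ([x, y, z] in m, in the coordinates of the camera as it stood for that picture, good to about 4 mm: the middle of the surface that is visible of it).
- spot_point(camera, query): "at" ([x, y, z] in m, in the coordinates of the camera as it stood for that picture, good to about 4 mm: a listed point, or the origin of a listed thing).
The state is a dict: "t": time; "q": joint angles; "qd": joint speeds; "joint_efforts": joint torques, N m; "eef_pos": TCP position; "eef_rot": TCP orientation; "force": force on the tool from outside, world axes, zero at the start; "moment": the same for the moment, N m; "grip_width": finger opening in m.
Only numpy, scipy, OpenCV 4.12 (cv2) and the standard library are available. Lean on these libraries where they do the work, as an engineer would, in place of code of your own. Each camera call takes 0.05 s, during which the arm holds its last target.

## Task

Open the sprung vent door of the small wooden drying cabinet and hold it open with its stay: lift the steel stay bar by its ball knob, draw the door open with it, and drop the second hole from the knob over the fixed peg on the cabinet's top until the bar lies flat. Feel the hole onto the peg gently rather than forcing it, keep hold of the knob until the bar is down so that the door is never left to its spring, then let go; leave the other things where they are.

Things in the scene. Friction and masses are not known exactly. Their poses are not given: they have to be found in the camera images.
- cabinet: Wooden drying cabinet, 260 deep (x) x 420 wide (y) x 170 mm high, fixed to the table. Origin under the middle of its front edge; its x axis points from the front (robot side) to the back, y to its left, z up. All positions below called 'cabinet frame' are from this origin along these axes.
- hinge (a point): Vertical hinge line of the door, at the front left of the cabinet: cabinet frame (0, 195, 177) mm. The point is at the height of the stay bar's underside.
- door (a joint): Opening angle of the vent door in rad: 0 closed, up to 1.2. The door is 385 mm wide, 170 mm high, covers the front, and its free edge swings out towards the robot. A light spring shuts it (0.3 N m closed, 0.3 N m more per rad) unless it is held. With the right hole on the peg it stands at 0.34 to 0.46 rad.
- pivot (a point): Pivot of the stay on the door's top edge, 240 mm from the hinge line, at the height of the bar's underside (177 mm above the table). With the door closed it is at cabinet frame (0, -45, 177) mm.
- stay: Flat steel stay bar, 26 wide x 6 mm thick, about 0.2 kg, level over the cabinet's top. Origin at the pivot on its underside; x along the bar to the knob, z up. It swivels freely about the vertical through the pivot; its knob end lifts freely (up to 0.7 rad) and falls back by its own weight to a level stop, underside 177 mm above the table. Parked 0.6 to 0.9 rad to the right of the cabinet's x.
- knob (a point): Centre of the black ball knob (28 mm diameter) on the stay, 190 mm from the pivot and 40 mm above the bar's underside; a 12 mm thick stem carries it.
- hole (a point): Centre of the second hole from the knob, on the bar's underside, 130 mm from the pivot: the hole that must go on the peg. The bar has four round 12 mm holes on its centre line, at 62, 96, 130 and 164 mm from the pivot.
- keeper: Fixed steel plate on the cabinet's top, 68 (x) x 34 x 4 mm, axes as the cabinet's. Origin on its underside in the middle of its slot, cabinet frame (36, -26, 170) mm. An upright flat-topped peg, 10 mm thick, is clamped up to 12 mm before or behind this middle (along x, 0 in y): where is not reported. Peg top 189 mm above the table, 12 mm over the level bar's underside. Press it with 20 N at most.
- varnish_tin: White tin, 62 mm diameter, 68 mm high, on the cabinet's top at the back left; leave it. Origin under its centre.
- sample: Dark wood sample, 50 x 90 x 12 mm, lying on the cabinet's top at the back; leave it. Origin under its centre.
- brush: Brush lying on the table to the right; leave it.
- paste: Glass jar, 72 mm diameter, 70 mm high, on the table beside the cabinet; leave it. Origin under its centre.
- oil: Amber bottle, 60 mm diameter, 150 mm high, on the table beside the cabinet; leave it. Origin under its centre.
- spatula: Spatula lying on the table to the left; leave it.

How it is judged:
By the outcome, as a careful person would: the job done as asked, in the order asked, and still so for the second after the job is handed in, with the robot touching nothing.
It also fails if it takes over 61 s, if anything falls off the work surface, if the arm or the gripper's body presses on something with over 40 N, if the wrist force passes 120 N, or if a joint passes its speed limit or range.

## Working session

There is one attempt and no reset: what is moved stays moved. The work goes in short steps, Python scripts to look and compute and a tool call to move; the robot and the scene stay as the last step left them, time stands still between calls to the robot, and variables do not carry over. Pictures are saved under pics/ and viewed, and the job is handed in when it is done.

Besides the shell and the picture viewer there is one more tool, called after "Emit:" as name(argument=value, ...) on one line, values as JSON. jog_arm: Moves the arm, as the interface text tells. Its arguments: {"type":"object","properties":{"deltas":{"type":"string"},"claw":{"type":"number"},"newtons":{"type":"number"}},"required":["deltas"]}

```bash
ls; mkdir -p pics; cat > h.py <<'E'
from cell import *
import numpy as np, cv2
def w(f,p): return f["R"].T@(np.array(p)-f["t"])
def proj(f,X):
    c=f["R"]@np.array(X)+f["t"]; s=c[:2]/c[2]; s=s*(1+f["k1"]*(s@s)); K=f["camera_matrix"]; return K[0,0]*s[0]+K[0,2],K[1,1]*s[1]+K[1,2]
def unproj(f,u,v,z):
    "pixel onto plane z"
    K=f["camera_matrix"]; d=np.array([(u-K[0,2])/K[0,0],(v-K[1,2])/K[1,1]]); s=d.copy()
    for _ in range(20): s=d/(1+f["k1"]*(s@s))
    r=f["R"].T@np.array([s[0],s[1],1]); c=-f["R"].T@f["t"]; return c+r*(z-c[2])/r[2]
def save(f,n): cv2.imwrite("pics/"+n,cv2.cvtColor(f["img"],cv2.COLOR_RGB2BGR))
E
python3 - <<'E'
from h import *
np.set_printoptions(precision=4,suppress=True)
s=state(); print({k:np.round(v,3) for k,v in s.items()})
for c in ["scene","top"]:
    f=grab_frame(c); save(f,c+"1.png")
    for q in ["cabinet","hinge","pivot","stay","knob","hole","keeper","varnish_tin","sample"]:
        try:
            r=spot_point(c,q); print(c,q,[(np.round(w(f,d["at"]),4),round(d["confidence"],2)) for d in r[:2]])
        except Exception as e: print(q,e)
E
```

```text
pics
{'t': np.float64(0.0), 'q': array([-1.237,  0.418, -0.01 ,  1.614,  0.005,  1.111, -0.053]), 'qd': array([-0.   ,  0.   , -0.   , -0.   , -0.001,  0.   ,  0.002]), 'joint_efforts': array([  0.001, -86.444,   0.679, -43.49 ,   0.019,   0.008,   0.   ]), 'eef_pos': array([0.229, 0.581, 0.191]), 'eef_rot': array([-0.   ,  0.186,  0.982, -0.001]), 'force': array([0.38 , 0.291, 0.446]), 'moment': array([ 0.031, -0.036, -0.049]), 'grip_width': np.float64(0.085)}
scene cabinet []
scene hinge [(array([0.4553, 0.2008, 0.1709]), 0.71)]
scene pivot [(array([ 0.4981, -0.0349,  0.1736]), 0.97)]
scene stay [(array([ 0.4941, -0.0391,  0.1769]), 0.87)]
scene knob [(array([ 0.6445, -0.1473,  0.2176]), 0.64)]
scene hole [(array([ 0.602 , -0.1166,  0.1732]), 0.93), (array([0.4562, 0.2012, 0.1734]), 0.2)]
scene keeper [(array([ 0.5284, -0.0086,  0.171 ]), 0.42)]
scene varnish_tin [(array([0.6661, 0.1855, 0.1714]), 0.7)]
scene sample [(array([0.7027, 0.0595, 0.1709]), 0.71), (array([0.6663, 0.1836, 0.1682]), 0.55)]
top cabinet [(array([ 0.4897,  0.0091, -0.    ]), 0.95)]
top hinge [(array([0.4537, 0.2003, 0.1786]), 0.93)]
top pivot [(array([ 0.4952, -0.0388,  0.1763]), 0.83)]
top stay [(array([ 0.4932, -0.0351,  0.1775]), 0.6)]
top knob [(array([ 0.6434, -0.1526,  0.2117]), 0.87)]
top hole [(array([ 0.5962, -0.114 ,  0.1782]), 0.94)]
top keeper [(array([ 0.5308, -0.0117,  0.1653]), 0.44)]
top varnish_tin [(array([0.6676, 0.1815, 0.1717]), 0.58)]
top sample [(array([0.7008, 0.0592, 0.1679]), 0.82)]
```

View pics/top1.png

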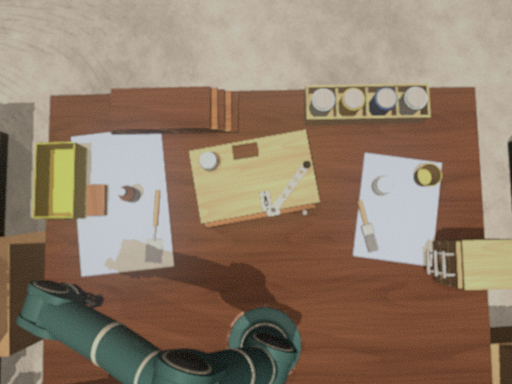

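View pics/scene1.png

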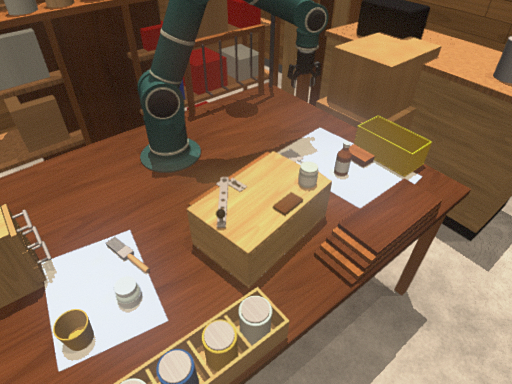

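The top view shows the cabinet with its keeper at about (267,200), the bar running to the knob at (307,165), and the tin and sample at the back. The network points agree with the sizes given: hinge to pivot 241 mm, knob radius 186 mm, yaw about 0.173.

```bash
cat >> h.py <<'E'
from scipy.spatial.transform import Rotation as Ro
def rot(s): q=s["eef_rot"]; return Ro.from_quat([q[1],q[2],q[3],q[0]]).as_matrix()
def delta(s,target,yang=None):
    R=rot(s); d=R.T@(np.array(target)-s["eef_pos"])*1000
    cur=np.arctan2(R[1,1],R[0,1]); t=0
    if yang is not None: t=-np.degrees(yang-cur)/10
    return np.round(d,1),round(t,2)
E
python3 - <<'E'
from h import *
print(delta(state(),[0.62,-0.13,0.34],0.919))
E
```

```text
(array([-624.6, -519. , -148.1]), np.float64(1.59))
```

Emit:
jog_arm(deltas="0 0 -60 0; 0 0 -120 0; -40 -35 -148 0; -85 -70 -148 0.2; -130 -108 -148 0.4; -175 -145 -148 0.6; -220 -182 -148 0.8; -265 -220 -148 1.0; -310 -258 -148 1.2; -355 -295 -148 1.4; -400 -332 -148 1.59; -445 -370 -148 1.59; -490 -407 -148 1.59; -535 -445 -148 1.59; -580 -482 -148 1.59; -610 -507 -148 1.59; -625 -519 -148 1.59; -625 -519 -148 1.59; -625 -519 -148 1.59", claw=60, newtons=40)

```text
t: 3.38
eef_pos: [0.6203, -0.1288, 0.34]
eef_rot: [-0.0, 0.32, 0.947, 0.0]
force: [0.3, 0.4, -0.4]
grip_width: 0.06
```

```bash
cat > look.py <<'E'
from h import *
import sys
np.set_printoptions(precision=4,suppress=True)
n=sys.argv[1]
s=state(); R=rot(s); print(s["t"],s["eef_pos"],"yang",np.arctan2(R[1,1],R[0,1]),"F",s["force"],s["grip_width"])
for c in sys.argv[2:]:
    f=grab_frame(c); save(f,c+n+".png"); print(c,"cam at",-f["R"].T@f["t"])
    for q in ["pivot","hinge","knob","hole","keeper"]:
        r=spot_point(c,q); print(c,q,[(np.round(w(f,d["at"]),4),round(d["confidence"],2)) for d in r[:2]])
    np.savez("pics/"+c+n+".npz",**f)
E
python3 look.py 2 wrist
```

```text
3.375 [ 0.6203 -0.1288  0.34  ] yang 0.9197857356978548 F [ 0.3449  0.3558 -0.355 ] 0.060034968454446065
wrist cam at [ 0.5535 -0.0772  0.5219]
wrist pivot [(array([ 0.4877, -0.0341,  0.1768]), 0.78)]
wrist hinge []
wrist knob [(array([ 0.6485, -0.1594,  0.2145]), 0.95)]
wrist hole [(array([ 0.5927, -0.1143,  0.1739]), 0.69)]
wrist keeper [(array([ 0.5239, -0.009 ,  0.1724]), 0.85)]
```

```bash
python3 -c "
import cv2;i=cv2.imread('pics/wrist2.png');cv2.imwrite('pics/w2b.png',cv2.resize(i,None,fx=1.56,fy=1.56,interpolation=cv2.INTER_CUBIC))"
```

```text
(no output)
```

View pics/w2b.png

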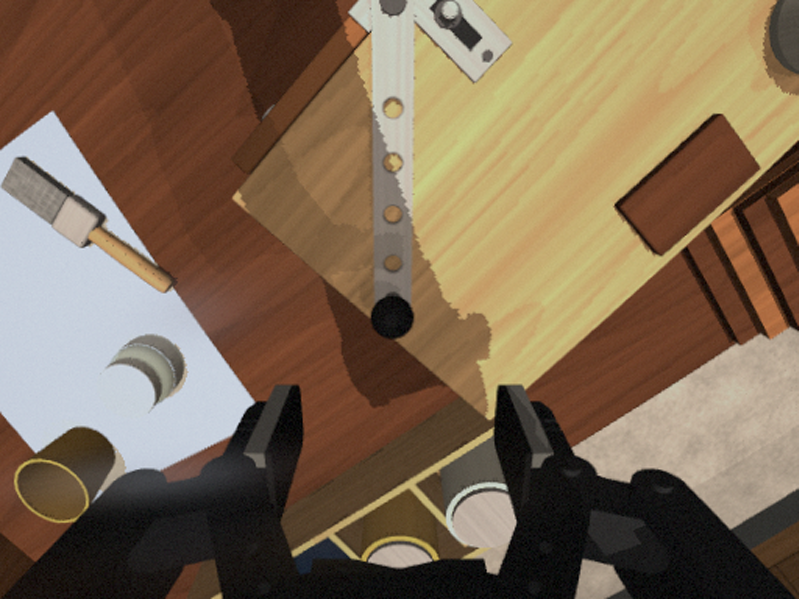

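The wrist view (×1.56) shows the knob at (392,317), the holes at (393,263), (393,214), (393,161) and (393,107), the pivot at (392,5), and the peg head at (448,12) in the slot's front half.

```bash
python3 - <<'E'
import cv2;i=cv2.imread('pics/wrist2.png')[0:60,220:340];cv2.imwrite('pics/w2c.png',cv2.resize(i,None,fx=6,fy=6,interpolation=cv2.INTER_CUBIC))
import numpy as np
from h import unproj
f=dict(np.load('pics/wrist2.npz'))
k=1.5625
for n,u,v,z in [("knob",392,317,.217),("h164",393,263,.183),("h130",393,214,.183),("h96",393,161,.183),("h62",393,107,.183),("pivot",392,5,.187),("peg",448,12,.189),("cabcorner right back",492,417,.170),("cab front right",236,197,.170)]:
    print(n,np.round(unproj(f,u/k,v/k,z),4))
E
```

```text
knob [ 0.6439 -0.1508  0.217 ]
h164 [ 0.623  -0.1344  0.183 ]
h130 [ 0.5963 -0.1139  0.183 ]
h96 [ 0.569 -0.093  0.183]
h62 [ 0.5426 -0.0727  0.183 ]
pivot [ 0.496  -0.0377  0.187 ]
peg [ 0.5194 -0.0139  0.189 ]
cabcorner right back [ 0.7737 -0.1508  0.17  ]
cab front right [ 0.5227 -0.1938  0.17  ]
```

View pics/w2c.png

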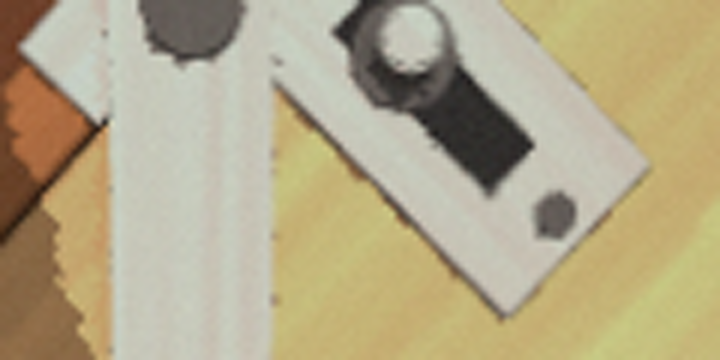

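```bash
cat > geo.py <<'E'
import numpy as np
from scipy.optimize import brentq
from h import unproj
f=dict(np.load('pics/wrist2.npz'))
peg=unproj(f,220+411/6,38/6,.189)[:2]
pv=unproj(f,220+191/6-.2,5/1.5625,.183)[:2]
yaw=.1715; X=np.array([np.cos(yaw),np.sin(yaw)]);Y=np.array([-X[1],X[0]])
O=np.array([.4884,.0075])
c=lambda p:np.array([(p-O)@X,(p-O)@Y])*1000
W=lambda p:O+(p[0]*X+p[1]*Y)/1000
if __name__=="__main__":
    print("peg",peg,c(peg),"pivot",pv,c(pv),"knob",c(np.array([.6439,-.1508])))
P=lambda th:np.array([-240*np.sin(th),195-240*np.cos(th)])
def final(pegc):
    th=brentq(lambda t:np.hypot(*(pegc-P(t)))-130,.2,.7); d=(pegc-P(th))/130
    return th,np.arctan2(d[1],d[0]),P(th)+190*d
if __name__=="__main__":
    for p in (c(peg),np.array([c(peg)[0],-26.])):
        th,a,k=final(p); print(p,th,a,k,W(k),"world bar ang",a+yaw)
E
python3 geo.py
```

```text
peg [ 0.51941156 -0.01188049] [ 27.24913283 -24.38862651] pivot [ 0.49573267 -0.03670304] [ -0.31861598 -44.80597792] knob [ 126.20323433 -182.51543399]
[ 27.24913283 -24.38862651] 0.44231147299431567 -0.01911730773077125 [ 87.23816902 -25.53559511] [ 0.57871629 -0.00277287] world bar ang 0.15238269226922876
[ 27.24913283 -26.        ] 0.4421261224013614 -0.0313700318354608 [ 87.21961289 -27.88189322] [ 0.57909843 -0.00508792] world bar ang 0.1401299681645392
```

```bash
python3 - <<'E'
from h import *
print(delta(state(),[0.6448,-0.1515,0.195],0.917))
E
```

```text
(array([-32.7,  -2.7, 145.2]), np.float64(0.01))
```

Emit:
jog_arm(deltas="-16 -1.5 20 0; -32.7 -2.7 50 0; -32.7 -2.7 80 0; -32.7 -2.7 105 0; -32.7 -2.7 125 0; -32.7 -2.7 138 0; -32.7 -2.7 145 0; -32.7 -2.7 145 0; -32.7 -2.7 145 0")

```text
t: 4.8
eef_pos: [0.6451, -0.1516, 0.1959]
eef_rot: [0.001, 0.32, 0.947, 0.0]
force: [-0.0, 0.3, 0.4]
grip_width: 0.0599
```

```bash
python3 look.py 3 wrist
```

```text
4.8 [ 0.6451 -0.1516  0.1959] yang 0.9192533633128103 F [-0.0315  0.2505  0.4283] 0.059867232352477186
wrist cam at [ 0.5782 -0.0999  0.3777]
wrist pivot []
wrist hinge []
wrist knob [(array([ 0.6494, -0.1613,  0.2144]), 0.92)]
wrist hole [(array([ 0.5933, -0.1167,  0.174 ]), 0.72)]
wrist keeper []
```

View pics/wrist3.png

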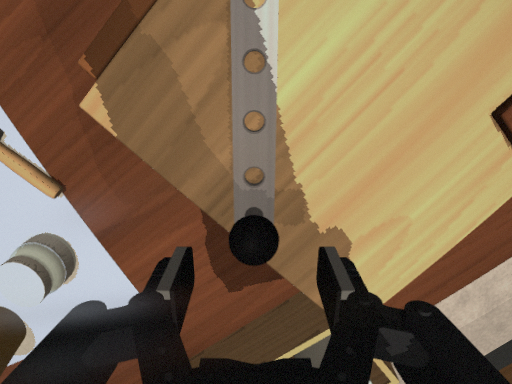

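```bash
python3 - <<'E'
from h import *
f=dict(np.load('pics/wrist3.npz'))
print(unproj(f,254,240,.217), unproj(f,255,121,.183),unproj(f,255,176,.183))
s=state()
for dz in (0,.019,.025):print(dz,proj(f,s["eef_pos"]+[0,0,dz]))
c=f["range_z"]; print(c[240,254],c[270,180],c[270,330]); print(f["R"])
E
```

```text
[ 0.64427104 -0.15070131  0.217     ] [ 0.59672656 -0.11368742  0.183     ] [ 0.62350881 -0.13411465  0.183     ]
0 (np.float64(253.57530188347195), np.float64(224.96608564593956))
0.019 (np.float64(253.48495224247156), np.float64(239.3442078624265))
0.025 (np.float64(253.45275924912056), np.float64(244.48350534438674))
0.16703764 0.1308396 0.13099182
[[ 0.60640103  0.79515731  0.00162636]
 [ 0.75175135 -0.57396303  0.32470964]
 [ 0.25912872 -0.19568164 -0.94581235]]
```

The knob at (254,240) sits right on the projected grasp point (253,239). Closing now.

Emit:
jog_arm(deltas="0 0 0 0; 0 0 0 0; 0 0 0 0; 0 0 0 0; 0 0 0 0; 0 0 0 0", claw=10, newtons=40)

```text
t: 5.85
eef_pos: [0.6449, -0.1515, 0.1954]
eef_rot: [0.0, 0.32, 0.947, 0.0]
force: [-0.2, 0.3, -0.5]
grip_width: 0.01
```

```bash
python3 look.py 4 wrist
```

```text
5.85 [ 0.6449 -0.1515  0.1954] yang 0.9192934474960115 F [-0.2162  0.3042 -0.4761] 0.010035699293480015
wrist cam at [ 0.578  -0.0998  0.3772]
wrist pivot []
wrist hinge [(array([ 0.5954, -0.1151,  0.1735]), 0.74)]
wrist knob [(array([ 0.6463, -0.1597,  0.2154]), 0.68)]
wrist hole [(array([ 0.5953, -0.1157,  0.1734]), 0.8)]
wrist keeper []
```

View pics/wrist4.png

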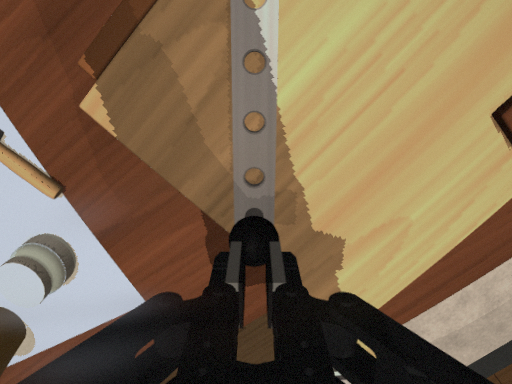

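```bash
python3 - <<'E'
from h import *
np.set_printoptions(precision=4,suppress=True)
for n in ("wrist3","wrist4"):
    f=dict(np.load(f'pics/{n}.npz')); K=f["camera_matrix"]; rz=f["range_z"]
    def pt(u,v):
        d=np.array([(u-K[0,2])/K[0,0],(v-K[1,2])/K[1,1]]); s=d.copy()
        for _ in range(20): s=d/(1+f["k1"]*(s@s))
        return w(f,np.array([s[0],s[1],1])*rz[v,u])
    print(n)
    for u,v in [(254,225),(254,240),(254,255),(245,240),(263,240),(254,150),(150,100),(254,262),(235,262),(272,262),(245,275),(180,255),(185,255),(325,255),(330,255)]:
        print((u,v),pt(u,v))
E
```

```text
wrist3
(254, 225) [ 0.6351 -0.1437  0.2225]
(254, 240) [ 0.6398 -0.1473  0.2278]
(254, 255) [ 0.6456 -0.1517  0.2305]
(245, 240) [ 0.6373 -0.1512  0.2271]
(263, 240) [ 0.6429 -0.1438  0.2271]
(254, 150) [ 0.6105 -0.1249  0.1811]
(150, 100) [ 0.5478 -0.1584  0.1698]
(254, 262) [ 0.65   -0.1551  0.228 ]
(235, 262) [ 0.7442 -0.2591  0.0001]
(272, 262) [ 0.6856 -0.1659  0.1704]
(245, 275) [ 0.7682 -0.261  -0.    ]
(180, 255) [ 0.6159 -0.1695  0.2528]
(185, 255) [ 0.6172 -0.1679  0.2526]
(325, 255) [ 0.6543 -0.1193  0.2527]
(330, 255) [ 0.6555 -0.1175  0.2529]
wrist4
(254, 225) [ 0.6351 -0.1438  0.2213]
(254, 240) [ 0.6394 -0.147   0.2277]
(254, 255) [ 0.6458 -0.1519  0.2289]
(245, 240) [ 0.6373 -0.1513  0.2259]
(263, 240) [ 0.6421 -0.1433  0.228 ]
(254, 150) [ 0.6102 -0.1248  0.1807]
(150, 100) [ 0.5475 -0.1583  0.1694]
(254, 262) [ 0.6495 -0.1548  0.228 ]
(235, 262) [ 0.6308 -0.1504  0.257 ]
(272, 262) [ 0.64   -0.1379  0.2574]
(245, 275) [ 0.6451 -0.1568  0.2436]
(180, 255) [ 0.6919 -0.3106 -0.001 ]
(185, 255) [ 0.6958 -0.305  -0.0006]
(325, 255) [ 0.7044 -0.132   0.1694]
(330, 255) [ 0.7068 -0.1292  0.1692]
```

```bash
python3 - <<'E'
from h import *
np.set_printoptions(precision=4,suppress=True)
s=state();R=rot(s)
for n in ("wrist3","wrist4"):
    f=dict(np.load(f'pics/{n}.npz')); K=f["camera_matrix"]; rz=f["range_z"].astype(float)
    v,u=np.mgrid[0:384,0:512]; d=np.stack([(u-K[0,2])/K[0,0],(v-K[1,2])/K[1,1]],-1); q=d.copy()
    for _ in range(20): q=d/(1+f["k1"]*(q**2).sum(-1,keepdims=True))
    P=np.concatenate([q*rz[...,None],rz[...,None]],-1)-f["t"]; Wd=P@f["R"]
    T=(Wd-s["eef_pos"])@R*1000  # tool coords
    for row in range(225,384,12):
        m=[(c,np.round(T[row,c]).astype(int).tolist()) for c in range(160,350,14) if rz[row,c]>0 and T[row,c,2]<-30]
        print(n,row,m)
E
python3 - <<'E'
import cv2;i=cv2.imread('pics/wrist4.png')[190:384,150:360];cv2.imwrite('pics/w4c.png',cv2.convertScaleAbs(cv2.resize(i,None,fx=3,fy=3,interpolation=cv2.INTER_CUBIC),alpha=2.5))
E
```

```text
wrist3 225 []
wrist3 237 [(244, [8, -5, -31]), (258, [7, 2, -30])]
wrist3 249 [(188, [11, -30, -50]), (244, [2, -5, -33]), (258, [2, 2, -34]), (272, [0, 10, -31]), (328, [12, 34, -52])]
wrist3 261 [(160, [7, -42, -55]), (174, [12, -34, -62]), (188, [8, -29, -55]), (244, [-6, -5, -32]), (258, [-6, 2, -32]), (328, [12, 32, -62]), (342, [8, 40, -55])]
wrist3 273 [(160, [7, -39, -64]), (174, [12, -32, -71]), (188, [2, -29, -57]), (328, [9, 31, -67]), (342, [12, 35, -72])]
wrist3 285 [(160, [11, -35, -78]), (174, [12, -30, -79]), (188, [-3, -29, -58]), (328, [4, 31, -68]), (342, [12, 33, -79])]
wrist3 297 [(160, [13, -33, -88]), (174, [9, -29, -82]), (188, [-8, -29, -61]), (328, [0, 31, -71]), (342, [9, 33, -83])]
wrist3 309 [(160, [12, -31, -94]), (174, [3, -30, -82]), (328, [-3, 30, -74]), (342, [6, 32, -85])]
wrist3 321 [(160, [13, -29, -100]), (174, [-3, -30, -82]), (328, [-8, 31, -76]), (342, [12, 28, -100])]
wrist3 333 [(160, [18, -26, -111]), (174, [17, -22, -110]), (342, [18, 25, -111])]
wrist3 345 [(160, [18, -24, -116]), (174, [18, -21, -115]), (328, [18, 20, -115]), (342, [17, 
[... 2864 characters left out ...]
 -118]), (328, [18, 19, -119]), (342, [-6, 31, -96])]
wrist4 369 [(160, [-7, -31, -100]), (174, [-11, -28, -96]), (188, [18, -16, -123]), (202, [17, -12, -122]), (216, [17, -9, -121]), (230, [11, -6, -115]), (244, [11, -2, -116]), (258, [12, 2, -117]), (272, [11, 5, -116]), (286, [19, 8, -123]), (300, [18, 12, -122]), (314, [18, 15, -122]), (328, [18, 19, -122]), (342, [-8, 30, -99])]
wrist4 381 [(160, [-10, -31, -102]), (174, [12, -20, -121]), (188, [17, -15, -125]), (202, [19, -12, -126]), (216, [18, -8, -126]), (230, [12, -6, -121]), (244, [11, -2, -120]), (258, [13, 1, -121]), (272, [11, 5, -120]), (286, [18, 8, -126]), (300, [17, 11, -125]), (314, [17, 15, -125]), (328, [17, 18, -125])]
```

View pics/w4c.png

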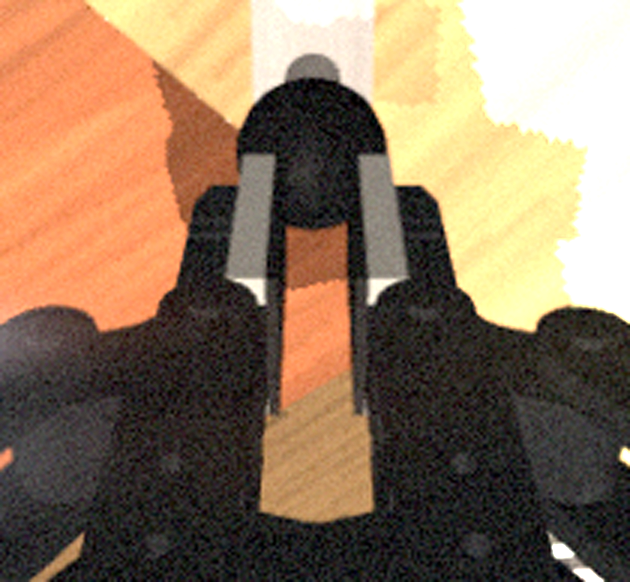

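At a claw opening of 10 mm, the picture and depth put the fingertips about 48 mm behind the reported TCP (tool z ≈ −50). They closed above the ball without touching it. The cabinet top (0.170) and bar (0.181) read correctly, so it is the reported TCP that is offset. I'll open again, lower by about 46 mm, then look.

Emit:
jog_arm(deltas="0 0 0 0; 0 0 0 0; 0 0 0 0; 0 0 0 0; -1 -1.5 10 0; -1 -1.5 20 0; -1 -1.5 30 0; -1 -1.5 38 0; -1 -1.5 38 0; -1 -1.5 38 0", claw=60)

```text
t: 7.4
eef_pos: [0.645, -0.1534, 0.1577]
eef_rot: [0.001, 0.32, 0.947, 0.0]
force: [0.2, -0.0, 0.6]
grip_width: 0.06
```

```bash
python3 look.py 5 wrist scene; python3 - <<'E'
import cv2;i=cv2.imread('pics/wrist5.png')[150:384,130:380];cv2.imwrite('pics/w5c.png',cv2.convertScaleAbs(cv2.resize(i,None,fx=2.4,fy=2.4),alpha=2.))
i=cv2.imread('pics/scene5.png')[100:300,120:380];cv2.imwrite('pics/s5c.png',cv2.convertScaleAbs(cv2.resize(i,None,fx=3,fy=3,interpolation=cv2.INTER_CUBIC),alpha=1.5))
E
```

```text
7.4 [ 0.645  -0.1534  0.1577] yang 0.919300178970119 F [ 0.1925 -0.0179  0.5677] 0.06001781692189924
wrist cam at [ 0.578  -0.1016  0.3395]
wrist pivot []
wrist hinge []
wrist knob [(array([ 0.6483, -0.1555,  0.2143]), 0.77)]
wrist hole [(array([ 0.5955, -0.1167,  0.1732]), 0.75), (array([ 0.6475, -0.1571,  0.2141]), 0.72)]
wrist keeper []
scene cam at [ 1.2618 -0.5245  0.9242]
scene pivot [(array([ 0.4974, -0.0363,  0.1715]), 0.68)]
scene hinge [(array([0.4593, 0.1982, 0.1712]), 0.74)]
scene knob [(array([ 0.6457, -0.1518,  0.2169]), 0.75)]
scene hole [(array([ 0.6004, -0.117 ,  0.1744]), 0.47)]
scene keeper [(array([ 0.5285, -0.0096,  0.17  ]), 0.5)]
```

View pics/w5c.png

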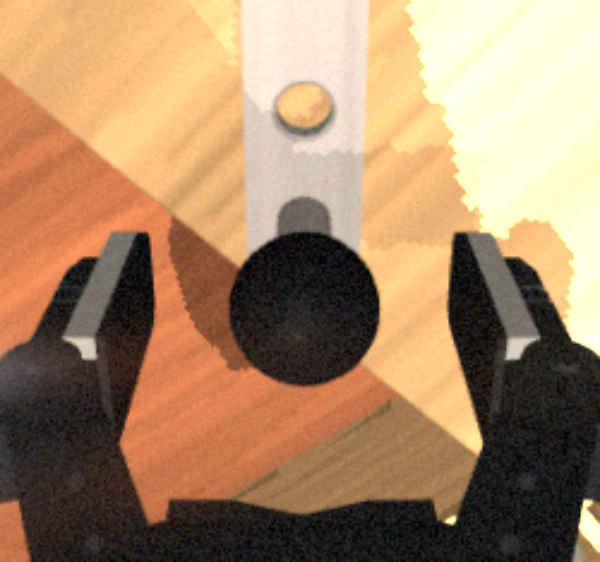

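View pics/s5c.png

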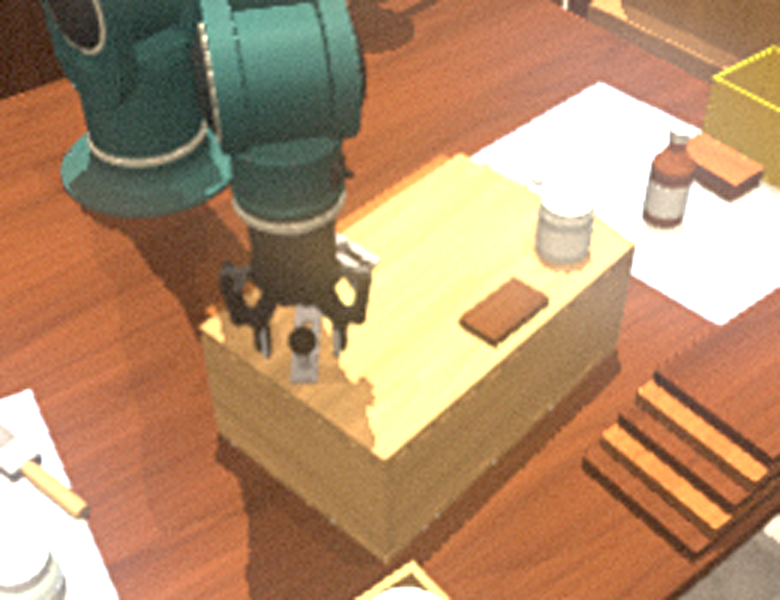

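The jaws now straddle the ball (300,308 in the crop), with the pad tips about level with it. Down a few more mm, then close.

Emit:
jog_arm(deltas="-1 1 4 0; -1 1 7 0; -1 1 7 0")

```text
t: 8.38
eef_pos: [0.646, -0.1531, 0.15]
eef_rot: [0.0, 0.32, 0.947, 0.0]
force: [-1.2, -0.3, 0.3]
grip_width: 0.0599
```

Emit:
jog_arm(deltas="0 0 0 0; 0 0 0 0; 0 0 0 0; 0 0 0 0; 0 0 0 0", claw=10, newtons=40)

```text
t: 9.0
eef_pos: [0.6461, -0.1531, 0.15]
eef_rot: [0.0, 0.32, 0.947, 0.0]
force: [1.0, 0.0, 1.2]
grip_width: 0.0258
```

```bash
python3 look.py 6 wrist; python3 - <<'E'
import cv2;i=cv2.imread('pics/wrist6.png')[150:384,130:380];cv2.imwrite('pics/w6c.png',cv2.convertScaleAbs(cv2.resize(i,None,fx=2.4,fy=2.4),alpha=2.))
E
```

```text
9.0 [ 0.6461 -0.1531  0.15  ] yang 0.919354755591385 F [0.9553 0.0237 1.1743] 0.025846481140024018
wrist cam at [ 0.5793 -0.1014  0.3319]
wrist pivot []
wrist hinge []
wrist knob [(array([ 0.6489, -0.1607,  0.2144]), 0.88)]
wrist hole [(array([ 0.5931, -0.1158,  0.1741]), 0.8), (array([ 0.5824, -0.455 ,  0.0003]), 0.69)]
wrist keeper []
```

View pics/w6c.png

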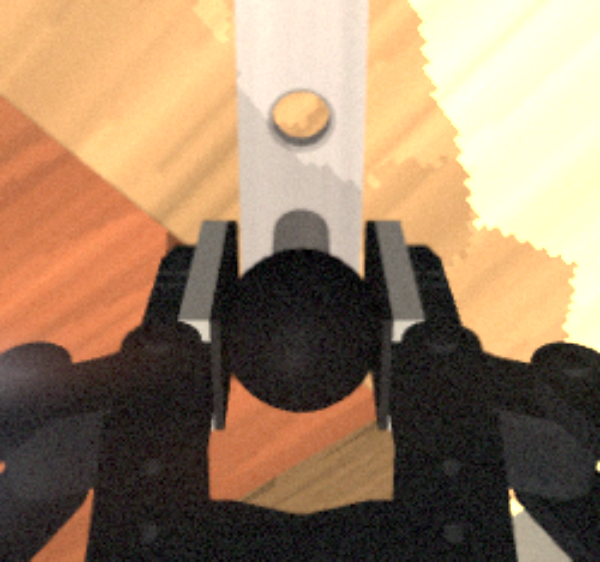

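```bash
cat > plan.py <<'E'
from h import *
from geo import W,P,yaw
np.set_printoptions(precision=4,suppress=True)
OFF=np.array([2.7,0.9,-66.5])/1000   # knob in tool frame
def knobw(th,al,ph):
    p=P(th); r=190*np.cos(ph)-40*np.sin(ph); z=177+190*np.sin(ph)+40*np.cos(ph)
    xy=W(p+r*np.array([np.cos(al),np.sin(al)])); return np.array([*xy,z/1000])
def rowfor(s,th,al,ph):
    k=knobw(th,al,ph); ya=al+yaw+np.pi/2
    y=np.array([np.cos(ya),np.sin(ya),0]); z=np.array([0,0,-1.]); x=np.cross(y,z)
    e=k-np.stack([x,y,z],1)@OFF
    return delta(s,e,ya)
def knobnow(s): return s["eef_pos"]+rot(s)@OFF
E
python3 - <<'E'
from plan import *
s=state(); print(knobnow(s), knobw(0,-.825,0))
for w_ in [(0,-.825,0),(0,-.825,.05),(0,-.825,.1),(0,-.825,.2),(0,-.825,.3),(.15,-.75,.3),(.3,-.65,.3),(.45,-.5,.3),(.45,-.25,.3),(.45,-.02,.3)]: print(w_,*rowfor(s,*w_))
E
```

```text
[ 0.6444 -0.1508  0.2165] [ 0.6469 -0.1524  0.217 ]
(0, -0.825, 0) [-2.9  0.3 -0.5] 0.01
(0, -0.825, 0.05) [ -0.7   0.3 -10. ] 0.01
(0, -0.825, 0.1) [  2.    0.3 -19.3] 0.01
(0, -0.825, 0.2) [  8.8   0.3 -37.5] 0.01
(0, -0.825, 0.3) [ 17.4   0.3 -54.9] 0.01
(0.15, -0.75, 0.3) [ 44.1 -11.2 -54.9] -0.42
(0.3, -0.65, 0.3) [ 75.9 -14.4 -54.9] -0.99
(0.45, -0.5, 0.3) [114.5  -4.9 -54.9] -1.85
(0.45, -0.25, 0.3) [132.9  34.  -54.9] -3.28
(0.45, -0.02, 0.3) [157.9  64.7 -54.9] -4.6
```

Emit:
jog_arm(deltas="1 0 -5 0; 2.2 0 -10 0; 3.5 0 -15 0; 5 0 -20 0; 8 0 -29 0; 11.5 0 -38 0; 15.5 0 -47 0; 19.5 0 -55 0; 19.5 0 -55 0; 19.5 0 -55 0")

```text
t: 10.55
eef_pos: [0.6306, -0.1414, 0.2049]
eef_rot: [0.0, 0.32, 0.947, 0.0]
force: [1.3, -1.5, -2.0]
grip_width: 0.0258
```

```bash
python3 look.py 7 wrist; python3 - <<'E'
from plan import *
s=state(); print(knobnow(s))
for w_ in [(0,-.825,.3),(.1,-.8,.3),(.2,-.73,.3),(.3,-.65,.3),(.38,-.58,.3),(.45,-.5,.3),(.45,-.35,.3),(.45,-.2,.3),(.45,-.02,.3)]: print(w_,*rowfor(s,*w_))
E
```

```text
10.55 [ 0.6306 -0.1414  0.2049] yang 0.9191958480150229 F [ 1.3039 -1.5336 -2.0115] 0.025775800085896576
wrist cam at [ 0.5638 -0.0897  0.3867]
wrist pivot []
wrist hinge []
wrist knob []
wrist hole [(array([ 0.5919, -0.1142,  0.2127]), 0.81)]
wrist keeper [(array([ 0.5921, -0.1109,  0.2107]), 0.2)]
[ 0.6289 -0.1391  0.2714]
(0, -0.825, 0.3) [-2.   0.4  0. ] 0.01
(0.1, -0.8, 0.3) [ 15.2 -12.1   0. ] -0.13
(0.2, -0.73, 0.3) [ 34.6 -15.    0. ] -0.53
(0.3, -0.65, 0.3) [ 56.5 -14.3   0. ] -0.99
(0.38, -0.58, 0.3) [ 75.9 -11.4   0. ] -1.39
(0.45, -0.5, 0.3) [95.1 -4.8  0. ] -1.85
(0.45, -0.35, 0.3) [105.   19.1   0. ] -2.71
(0.45, -0.2, 0.3) [118.3  41.2   0. ] -3.57
(0.45, -0.02, 0.3) [138.5  64.7   0. ] -4.6
```

View pics/wrist7.png

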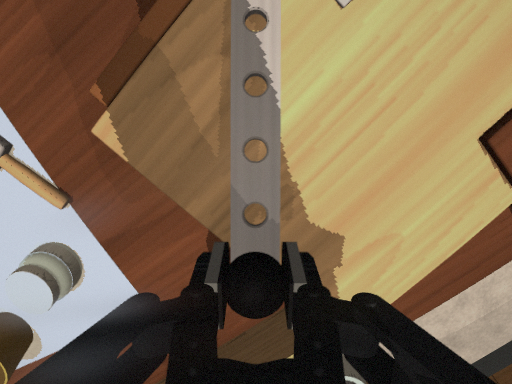

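Lifted and held: the four holes are in a column at x≈255, and the hole height of 0.213 is as expected. Now I'll draw the door open with the bar still right of the peg, then swing over it.

Emit:
jog_arm(deltas="8 -5 0 -0.05; 16 -11 0 -0.13; 25 -13.5 0 -0.33; 34.6 -15 0 -0.53; 45 -15 0 -0.75; 56.5 -14.3 0 -0.99; 66 -13 0 -1.2; 76 -11.4 0 -1.39; 86 -8.5 0 -1.6; 95 -4.8 0 -1.85; 98 3 0 -2.15; 101.5 11 0 -2.43; 105 19 0 -2.71; 109 26.5 0 -3; 113.5 34 0 -3.3; 118.3 41.2 0 -3.57; 125 49 0 -3.9; 132 57 0 -4.25; 138.5 64.7 0 -4.6; 138.5 64.7 0 -4.6")

```text
t: 13.35
eef_pos: [0.5596, -0.005, 0.2049]
eef_rot: [0.0, -0.077, 0.997, 0.0]
force: [1.9, -1.6, -1.2]
grip_width: 0.0255
```

Emit:
jog_arm(deltas="0 0 0 0; 0 0 0 0")

```text
t: 13.6
eef_pos: [0.5596, -0.0053, 0.2049]
eef_rot: [0.0, -0.076, 0.997, 0.0]
force: [1.7, -0.5, -1.8]
grip_width: 0.0259
```

```bash
python3 look.py 8 wrist top; python3 - <<'E'
from plan import *
s=state(); print(knobnow(s))
E
python3 -c "
import cv2;i=cv2.imread('pics/wrist8.png');cv2.imwrite('pics/w8b.png',cv2.resize(i,None,fx=1.5625,fy=1.5625,interpolation=cv2.INTER_CUBIC))"
```

```text
13.6 [ 0.5596 -0.0053  0.2049] yang 1.723792445520827 F [ 1.7028 -0.4691 -1.8202] 0.02588610273145279
wrist cam at [ 0.4767 -0.0171  0.3867]
wrist pivot []
wrist hinge [(array([ 0.527 , -0.0097,  0.1707]), 0.57)]
wrist knob [(array([ 0.5608, -0.0121,  0.2689]), 0.88)]
wrist hole [(array([ 0.5075, -0.0141,  0.2134]), 0.74)]
wrist keeper [(array([ 0.5194, -0.0139,  0.167 ]), 0.82)]
top cam at [ 0.4117 -0.0002  1.7325]
top pivot [(array([ 0.3911, -0.0324,  0.1753]), 0.74)]
top hinge [(array([0.455 , 0.2014, 0.1777]), 0.55)]
top knob []
top hole []
top keeper [(array([ 0.436 , -0.393 , -0.0057]), 0.66)]
[ 0.5567 -0.0046  0.2713]
```

View pics/w8b.png

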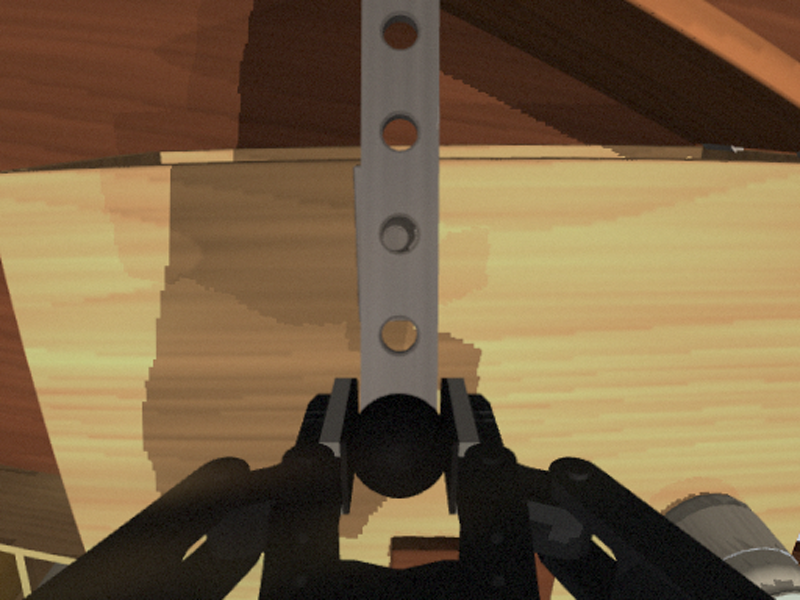

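View pics/top8.png

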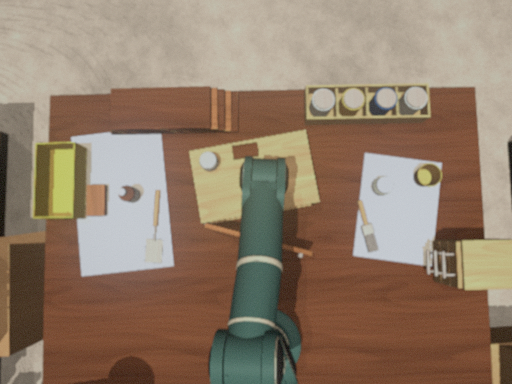

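The wrist view (×1.56) shows the second hole from the knob at (400,234) with the peg visible through it. The door is open in the top view, with its edge running from (205,225) to (312,254). Next I'll refine the peg and hole positions.

```bash
python3 - <<'E'
from plan import *
from geo import c,final
import geo
f=dict(np.load('pics/wrist8.npz')); k=1.5625
g=cv2.imread('pics/wrist8.png')[120:180,230:285]; cv2.imwrite('pics/w8c.png',cv2.convertScaleAbs(cv2.resize(g,None,fx=10,fy=10,interpolation=cv2.INTER_CUBIC),alpha=1.5))
peg=unproj(f,398/k,237/k,.189); print("peg",peg,c(peg[:2]))
hs=[]
for r,v in ((164,334),(130,235.5),(96,133.5),(62,33)):
    h=unproj(f,400/k,v/k,.177+r*np.sin(.3)+3*0.95); hs.append(h); print(r,h,c(h[:2]), "pred",)
s=state(); print(c(knobnow(s)[:2]))
print(proj(f,knobnow(s)))
E
```

```text
peg [ 0.5183 -0.0106  0.189 ] [ 26.3793 -22.9593]
164 [-20.7882  -3.5252  51.4923] [-21567.3917    150.2129] pred
130 [-8.0173 -1.503  41.4446] [-8638.6578   -36.7707] pred
96 [ 0.0362 -0.2132 31.3969] [-483.2714 -140.2492] pred
62 [ 3.8099  0.4128 21.3493] [3341.9214 -167.4538] pred
[ 65.2821 -23.5829]
(np.float64(255.05548184154506), np.float64(285.34935416001025))
```

View pics/w8c.png

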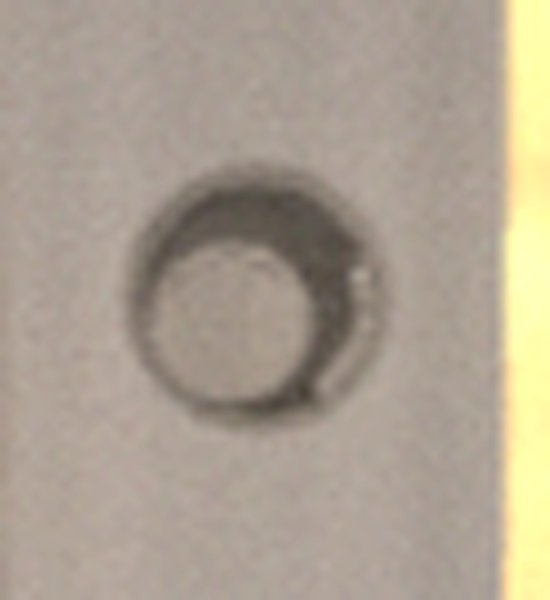

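```bash
python3 - <<'E'
from plan import *
from geo import c,final
f=dict(np.load('pics/wrist8.npz')); k=1.5625
peg=unproj(f,253.2,152.2,.189); print("peg",peg,c(peg[:2]))
hs={}
for ph in (.28,.3,.32):
  print(ph)
  for r,u,v in ((164,399/k,334/k),(130,255.8,149.5),(96,400/k,133.5/k),(62,400/k,33/k)):
    h=unproj(f,u,v,.177+(r*np.sin(ph)+6*np.cos(ph))/1000); hs[r]=h; print(r,h,c(h[:2]))
  print("spacing",np.linalg.norm(hs[164]-hs[62]))
s=state(); print("knob",c(knobnow(s)[:2]))
for p in (c(peg[:2]),np.array([26.8,-24.5])):
  th,a,kk=final(p); print(p,th,a,kk)
E
```

```text
peg [ 0.5188 -0.0115  0.189 ] [ 26.6867 -23.8991]
0.28
164 [ 0.5428 -0.0065  0.2281] [ 51.1599 -23.1042]
130 [ 0.5108 -0.0112  0.2187] [ 18.9111 -22.2661]
96 [ 0.4792 -0.016   0.2093] [-13.0551 -21.5577]
62 [ 0.447  -0.0209  0.1999] [-45.6539 -20.9387]
spacing 0.10085718404268595
0.3
164 [ 0.5415 -0.0067  0.2312] [ 49.8491 -23.0871]
130 [ 0.5103 -0.0113  0.2211] [ 18.4046 -22.2656]
96 [ 0.4792 -0.016   0.2111] [-13.0823 -21.5645]
62 [ 0.4472 -0.0209  0.2011] [-45.469  -20.9467]
spacing 0.09999363287500733
0.32
164 [ 0.5402 -0.0069  0.2343] [ 48.5474 -23.0701]
130 [ 0.5098 -0.0114  0.2236] [ 17.9016 -22.2652]
96 [ 0.4792 -0.016   0.2129] [-13.1093 -21.5714]
62 [ 0.4474 -0.0209  0.2022] [-45.2858 -20.9546]
spacing 0.09918987205908754
knob [ 65.2821 -23.5829]
[ 26.6867 -23.8991] 0.4449246777392206 -0.017422332322219722 [ 86.6776 -24.9444]
[ 26.8 -24.5] 0.44435294095299427 -0.02159120105579741 [ 86.786  -25.7954]
```

Emit:
jog_arm(deltas="-2.2 -0.5 4.5 0; -4.5 -1 9 0.03; -9 -1.5 17.5 0.06; -11 -2 22 0.06; -13 -2 27 0.06; -15.3 -2 34 0.06; -15.3 -2 34 0.06; -15.3 -2 34 0.06")

```text
t: 15.2
eef_pos: [0.575, -0.0047, 0.1709]
eef_rot: [-0.0, -0.072, 0.997, 0.0]
force: [1.1, -0.3, -0.1]
grip_width: 0.0261
```

```bash
python3 look.py 9 wrist;  python3 - <<'E'
import cv2
i=cv2.imread('pics/wrist9.png');i=i[60:260,170:345];cv2.imwrite('pics/w9b.png',cv2.convertScaleAbs(cv2.resize(i,None,fx=3,fy=3,interpolation=cv2.INTER_CUBIC),alpha=1.5))
E
```

```text
15.2 [ 0.575  -0.0047  0.1709] yang 1.7141468864373357 F [ 1.0843 -0.2919 -0.1447] 0.02612801973450112
wrist cam at [ 0.492  -0.0157  0.3528]
wrist pivot []
wrist hinge []
wrist knob [(array([ 0.5753, -0.0101,  0.2308]), 0.86)]
wrist hole [(array([ 0.5159, -0.0119,  0.1845]), 0.63)]
wrist keeper [(array([ 0.5233, -0.0113,  0.1692]), 0.71)]
```

View pics/w9b.png

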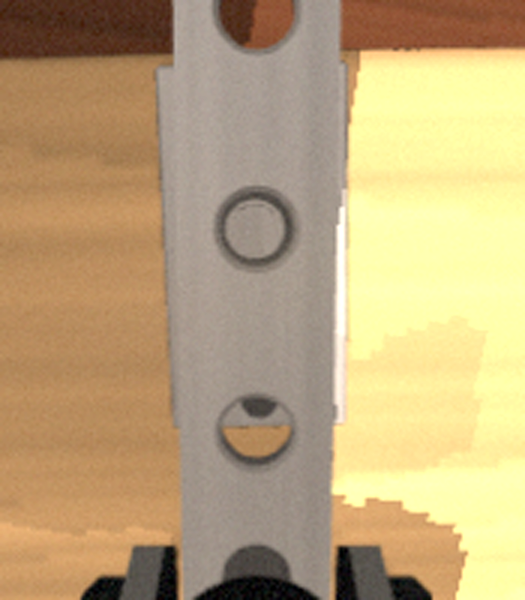

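The peg (255,230 in the crop) now sits centred in the second hole. I'll lower gently along the arc and watch the force.

Emit:
jog_arm(deltas="-0.8 0 2 0; -1.5 0 4 0; -2.2 0 6 0; -2.8 0 8 0; -2.8 0 8 0")

```text
t: 16.12
eef_pos: [0.5778, -0.0042, 0.1628]
eef_rot: [0.0, -0.072, 0.997, 0.0]
force: [1.5, 0.4, -0.8]
grip_width: 0.0258
```

Emit:
jog_arm(deltas="-0.6 0 2 0; -1.2 0 4 0; -1.7 0 6 0; -2.1 0 8 0; -2.1 0 8 0")

```text
t: 16.75
eef_pos: [0.5798, -0.0039, 0.1546]
eef_rot: [-0.0, -0.072, 0.997, 0.0]
force: [1.5, -0.6, -0.5]
grip_width: 0.026
```

Emit:
jog_arm(deltas="-0.4 0 1.5 0; -0.7 0 3 0; -0.9 0 4.2 0; -0.9 0 4.2 0; -0.9 0 4.2 0")

```text
t: 17.38
eef_pos: [0.5806, -0.0038, 0.1504]
eef_rot: [-0.0, -0.072, 0.997, 0.0]
force: [-0.5, -0.9, 0.3]
grip_width: 0.026
```

```bash
python3 look.py 10 wrist scene;  python3 - <<'E'
import cv2
i=cv2.imread('pics/wrist10.png');i=i[60:260,170:345];cv2.imwrite('pics/w10b.png',cv2.convertScaleAbs(cv2.resize(i,None,fx=3,fy=3,interpolation=cv2.INTER_CUBIC),alpha=1.5))
E
```

```text
17.375 [ 0.5806 -0.0038  0.1504] yang 1.7140986131479234 F [-0.5194 -0.8741  0.2667] 0.02602339905012155
wrist cam at [ 0.4977 -0.0148  0.3323]
wrist pivot []
wrist hinge []
wrist knob [(array([ 0.5828, -0.0078,  0.2108]), 0.88)]
wrist hole [(array([ 0.5172, -0.0082,  0.1748]), 0.62)]
wrist keeper [(array([ 0.5237, -0.0098,  0.1719]), 0.7)]
scene cam at [ 1.2618 -0.5245  0.9242]
scene pivot [(array([ 0.394 , -0.0296,  0.1774]), 0.83), (array([ 0.5815, -0.0054,  0.2154]), 0.46)]
scene hinge [(array([0.4552, 0.2   , 0.1731]), 0.84)]
scene knob [(array([ 0.5809, -0.0009,  0.2164]), 0.58)]
scene hole [(array([ 0.5271, -0.0126,  0.1757]), 0.79)]
scene keeper [(array([ 0.5276, -0.0075,  0.1717]), 0.49)]
```

View pics/w10b.png

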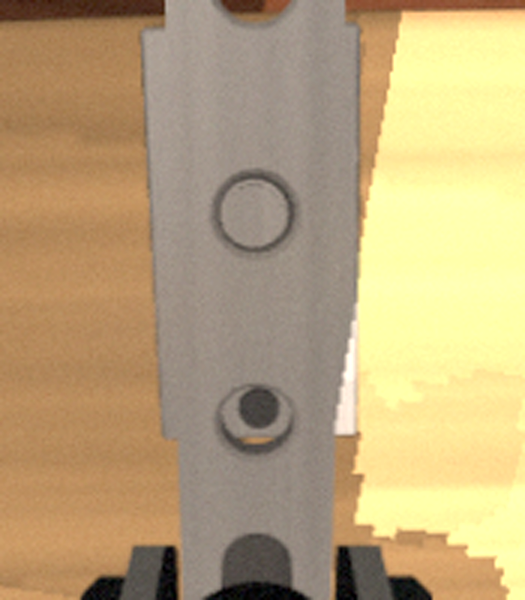

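The peg fills the second hole and the bar is at its level height (0.1504, against 0.150 when gripped flat). A light downward press will confirm the stop.

Emit:
jog_arm(deltas="0 0 0.7 0; 0 0 1.2 0; 0 0 1.2 0")

```text
t: 18.35
eef_pos: [0.5808, -0.0038, 0.1493]
eef_rot: [0.0, -0.072, 0.997, 0.0]
force: [-0.0, 0.1, 2.6]
grip_width: 0.0255
```

The stop is felt at 2.6 N, so the bar is flat. Releasing.

Emit:
jog_arm(deltas="0 0 -1 0; 0 0 -1 0; 0 0 -1 0; 0 0 -1 0; 0 0 -1 0; 0 0 -1 0", claw=60)

```text
t: 19.1
eef_pos: [0.5808, -0.0038, 0.1503]
eef_rot: [0.0, -0.072, 0.997, 0.0]
force: [-1.2, 0.3, -0.3]
grip_width: 0.0598
```

Emit:
jog_arm(deltas="0 0 -10 0; 0 0 -25 0; 0 0 -50 0; 0 0 -80 0; 0 0 -110 0; 0 0 -140 0; 0 0 -150 0; 0 0 -150 0")

```text
t: 20.1
eef_pos: [0.5809, -0.0039, 0.3008]
eef_rot: [0.0, -0.072, 0.997, 0.0]
force: [-0.0, 0.3, 0.1]
grip_width: 0.0602
```

```bash
python3 look.py 11 wrist scene;  python3 - <<'E'
import cv2
i=cv2.imread('pics/scene11.png')[100:300,120:380];cv2.imwrite('pics/s11c.png',cv2.convertScaleAbs(cv2.resize(i,None,fx=3,fy=3,interpolation=cv2.INTER_CUBIC),alpha=1.2))
from h import *
from geo import c
for n in("scene","wrist"):
  f=grab_frame(n)
  for q in ("varnish_tin","sample"):
    print(n,q,[np.round(w(f,d["at"]),4) for d in spot_point(n,q)[:1]])
E
```

```text
20.1 [ 0.5809 -0.0039  0.3008] yang 1.7141651014941732 F [-0.0255  0.3352  0.1061] 0.06020737431986189
wrist cam at [ 0.4977 -0.0149  0.4826]
wrist pivot []
wrist hinge [(array([0.4564, 0.1982, 0.1782]), 0.66)]
wrist knob [(array([ 0.584 , -0.0077,  0.215 ]), 0.82)]
wrist hole [(array([ 0.5173, -0.0135,  0.1734]), 0.97)]
wrist keeper []
scene cam at [ 1.2618 -0.5245  0.9242]
scene pivot [(array([ 0.395 , -0.0294,  0.1738]), 0.66)]
scene hinge [(array([0.4564, 0.2011, 0.1742]), 0.84)]
scene knob [(array([ 0.5831, -0.0024,  0.2139]), 0.75)]
scene hole [(array([ 0.5267, -0.0131,  0.1716]), 0.56)]
scene keeper [(array([ 0.5292, -0.0073,  0.1712]), 0.44)]
scene varnish_tin [array([0.6669, 0.182 , 0.1723])]
scene sample [array([0.7052, 0.0571, 0.1694])]
wrist varnish_tin [array([0.6646, 0.1818, 0.1691])]
wrist sample [array([0.7057, 0.0606, 0.1688])]
```

View pics/wrist11.png

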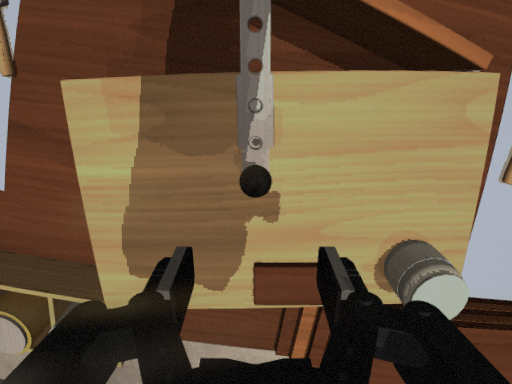

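View pics/s11c.png

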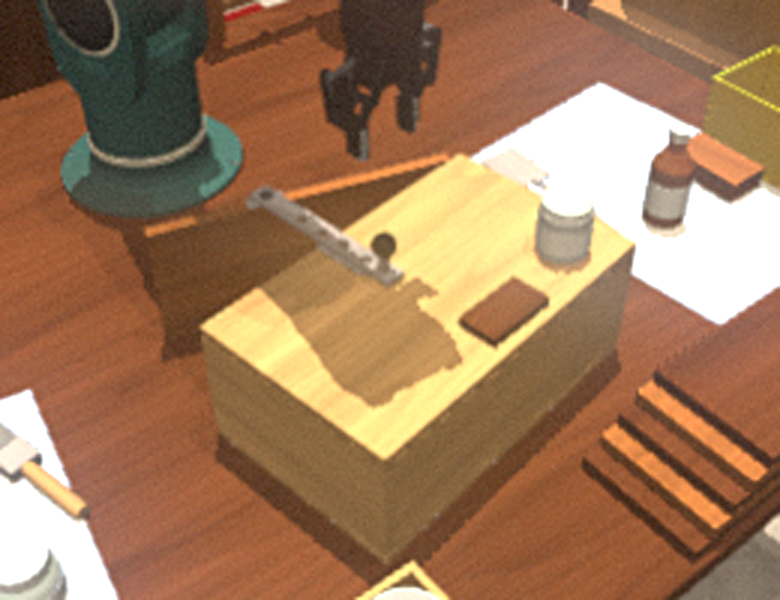

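```bash
python3 -c "
from cell import *
print(close_job())"
```

```text
the job is handed in; nothing more can be done
None
```

The vent door is open and held by its stay, with the second hole from the knob over the peg and the bar lying flat. I handed the job in at about 20 s of the 61 s allowed.

**What I did:** I gripped the ball knob, lifted the bar and drew the door open with the bar still to the right of the peg. I then swung it over and lowered the hole on in small steps, with no more than about 3 N at the wrist. I let go only after feeling the level stop at 2.6 N.

**Last checks after letting go:**
- **Peg and bar:** the wrist picture shows the peg in the second hole. The knob centre measured 0.214–0.215 m above the table, against 0.217 m for a level bar.
- **Door:** it stands at about 0.43 rad from the pivot and hinge points, inside the 0.34–0.46 range.
- **Other things:** the tin and sample read within about 5 mm of where they started, which is about the detectors' error. I saw no change in the others in view but did not measure them.
- **Robot:** clear of everything, with a force reading near zero.

**What failed or disagreed:**
- **First grasp:** it closed on air above the knob. The real fingertips sit about 48 mm behind the reported TCP, so I lowered the arm to match the picture and gripped again.
- **Grip opening:** it read about 26 mm on the 28 mm ball, but the hold did not slip.
- **Scene camera:** it put the hole about 9 mm farther back than the wrist camera did. I trusted the wrist camera, whose picture shows the peg in the hole.

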